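Clear the jam and hold the sander's tensioner back

TASK

The belt of this bench sander has been taken off and a new one is about to be slipped on. Take the wooden offcut out of the gap in front of the sprung tensioner arm and leave it lying in the blue scrap tray, then push the arm by its red handle away from its rest position, past the ratchet click and right back to (or almost to) the yellow stop. Finish while still holding it back there against its spring, and leave the glue bottle, the wax tin and the gilt frame corner where they stand.

Things in the scene. Friction and masses are not known exactly. Their poses are not given: they have to be found in the camera images.
- sander: Bench sander, fixed: grey base plate 20 mm thick, spanning x -120..+90 and y -200..+225 mm of its origin (on the bench surface). z up, x across the machine away from the robot, y from the black drive drum towards the tensioner. All of it is at most 95 mm high. Yellow arm stop (16 x 30 mm, top 50 mm over the bench) at x +5, y +162 mm; brass pawl slider at x -85..-118, y +60, top 45 mm.
- pivot (a point): Vertical pivot axis of the tensioner arm, at x -50, y +60 mm in the sander's frame; the point lies 35 mm over the bench, level with the top of the arm, an aluminium bar 18 mm wide and 12 mm thick from here to the handle. A short branch carries the black idler drum (42 mm diameter, top 94 mm over the bench), at rest at x 0, y +80 mm of the sander's frame.
- handle: Red round upright handle at the end of the tensioner arm, 22 mm diameter; origin on its axis at its foot, 35 mm over the bench; the red grip reaches from 43 to 95 mm over the bench. Its axis is 160 mm from the pivot. It moves in a horizontal arc about the pivot; the grip can spin loosely on its own axis.
- tensioner (a joint): Arm angle, rad: 0 at rest (sprung), 0.70 at the yellow stop. At value q the direction pivot to handle is the sander's +y turned about z by 0.35 - q, so q grows as the handle goes to the sander's +x. A push at the handle takes 6 to 10 N. The pawl is lifted 4 mm from 0.14 to 0.36 rad, and has dropped home (the click) by 0.58; at 0.70 about 10 N holds the arm. It does not latch: let go, it springs back.
- pawl (a joint): Brass pawl slider pressed by a spring against the ratchet of the arm: 0 (m) is home, it grows to 0.004 as the tooth of the arm lifts it, and falls back to 0 when the tooth has passed.
- offcut: Brown wooden offcut, 40 mm (x) by 50 mm (y) by 70 mm high, about 80 g, standing loose on the sander's base plate between the tensioner arm and the yellow stop, so that the arm cannot go back. Origin at the centre of its underside, 20 mm over the bench at the start; z up.
- scrap_tray: Blue open scrap tray fixed to the bench, 160 mm (x) by 140 mm (y), 40 mm high, walls and floor 5 mm thick, empty. Origin at the centre of its underside on the bench, z up.
- glue: White glue bottle with orange cap, 60 mm diameter, 130 mm high; origin at the centre of its underside. To be left alone.
- wax: Steel and green wax tin, 76 mm diameter, 60 mm high; origin at the centre of its underside. To be left alone.
- frame_corner: L-shaped corner of a gilt frame lying on the bench, legs 130 mm and 110 mm, 40 mm wide, about 40 mm high; origin on its underside in the middle of the 130 mm leg. To be left alone.
There are look-alikes about, which are no part of the job. Several things have the shape of the offcut; the one meant has the colours described above.

How it is judged:
By the outcome, as a careful person would: the job done as asked, in the order asked, and still so for the second after the job is handed in, while the arm keeps its last pose, push and grip.
It also fails if it takes over 45 s, if anything falls off the work surface, if the arm or the gripper's body presses on something with over 40 N, if the wrist force passes 120 N, or if a joint passes its speed limit or range.

ROBOT

A 6-joint arm with a two-finger parallel gripper is mounted at the origin on the work surface. World frame = base frame: x ahead of the robot, y to its left, z up, the work surface at z = 0. Lengths are in m, angles in rad, forces in N, time in s.
With the tool pointing down it reaches from about 0.3 to 0.875 m from the base axis. Payload 6.4 kg.
Tool frame: the origin (TCP) lies at the very end of the fingers, on their centre line; the grasp point (between the pads) lies ctrl.pinch_z behind it (ctrl.pinch_z is the distance from the TCP to the grasp point, in m); y points along the fingers, z is the direction in which the jaws open and shut, and the axes are right-handed (so a half turn about y gives the same grasp; the last joint's range is limited). The gripper opens to 85 mm and grips with 20 to 120 N. Pads are 22 mm wide; open, the fingers measure 114 mm over their backs; the gripper's body (76 mm by 85 mm) begins 54 mm behind the grasp point. The pads swing forward as they close: fully open they stand 13 mm farther back than shut.
Start: joints at [0.901, 0.181, 1.607, -0, 1.354, -0.206], TCP at [0.257, 0.514, 0.231] pointing down, gripper open.
Joint ranges: [-2.99, 2.99], [-0.89, 2.07], [0.3, 2.58], [-1.14, 4.28], [0, 2.63], [-3.12, 3.12]. Speed limits (rad/s): [2.57, 2.57, 3.01, 3.14, 3.14, 3.14].

INTERFACE

Orientations are given as a unit quaternion [w, x, y, z].
In Python, from bench import ctrl gives the robot as it stands.
- The arm moves only by the shell command python3 -m pendant 'ROWS'. ROWS is JSON, one flat list of numbers, 7 for each row, row after row: the shift along the world's x, y, z in m, then the turn, a rotation vector about the world's x, y, z in degrees, then the finger opening in m, from 0 to 0.0854. In form: [tx, ty, tz, rx, ry, rz, hand, tx, ty, tz, rx, ry, rz, hand, ...]. A call has 1 to 12 rows; each row shifts and turns the commanded pose from where the row before left it; what a row does not reach is not made up. A row lasts 1/8 s, in which the tool goes at most 62.5 mm and 10.7 degrees, less where a joint would pass 70% of its speed; a pose out of reach is approached as far as the arm can. A call with a gripper value outside its range is refused whole. The fingers move at their own pace and stop on an object; the grip force is fixed at half the most. Time passes only in rows, so rows that do not move let the fingers close. It gives the time, the measured TCP pose, the force and the opening at its end, in the units of the state.
- ctrl.get_obs(): the state, without advancing time (a new reading comes with each control period).
- ctrl.camera(name): name is "scene" or "top" or "wrist"; returns the picture (420x560x3 uint8, red, green, blue); there is no depth.
- ctrl.camera_info(name): a dict with "fx", "fy", "cx", "cy" (pixels), "origin" and "rotation" of the camera in the world; the wrist camera has in their place "tool_from_camera" (4x4, takes a point from camera to tool coordinates, whose origin is the TCP and whose axes are the tool frame's). Camera axes: x right, y down, z forward; pixel columns grow to the right and rows downward; lengths in m; the calibration is good to about 2 mm. The wrist camera is an equidistant fisheye: a pixel r from the principal point sees the ray r / f radians off the axis. A picture is of the moment at which its call begins: read the wrist's pose just before it. camera_info takes no time and is no camera call.
- ctrl.hand_in(): hands the job in, once; it reports no verdict.
Trained networks look in the newest picture that a camera, given by its name, has taken for a name from the list of things; names that differ only in an ending like _2 or _b are one class to them, and where a whole thing is asked for, a point or a joint stands for the part that bears it (a point fixed in the world has none). Each returns a list of dicts, best first, with "score" (0 to 1); they miss things now and then, are a little off and sometimes report something else, mostly with a low value. They report only what shows in the picture. A call takes as long as a camera call. They do not tell look-alikes from the thing itself.
- ctrl.silhouettes(target, camera): "mask" (420x560 bool, what is visible of it) and "bbox" ([left, top, right, bottom] in pixels, round what is visible of it).
The state is a dict: "time_s": time; "q": joint angles; "dq": joint speeds; "joint_efforts": joint torques, N m; "eef_pos": TCP position; "eef_rot": TCP orientation; "wrist_force": force on the tool from outside, world axes, zero at the start; "torque": the same for the moment, N m; "opening": opening from 0.0 (shut) to 1.0 (fully open).
Only numpy, scipy, OpenCV 4.12 (cv2) and the standard library are available. Lean on these libraries where they do the work, as an engineer would, in place of code of your own. Each camera call takes 0.05 s, during which the arm holds its last target.

## Working session

There is one attempt and no reset: what is moved stays moved. The work goes in short steps, Python scripts to look and compute and a shell command to move; the robot and the scene stay as the last step left them, time stands still between calls to the robot, and variables do not carry over. Pictures are saved under pics/ and viewed, and the job is handed in when it is done.

```bash
ls; mkdir -p pics; python3 - <<'E'
from bench import ctrl
import cv2, numpy as np
for n in ["scene","top","wrist"]:
    im=ctrl.camera(n); cv2.imwrite(f"pics/{n}0.png",im[:,:,::-1])
    i=ctrl.camera_info(n); print(n,{k:np.round(v,4).tolist() if not isinstance(v,str) else v for k,v in i.items()})
o=ctrl.get_obs(); print(o, ctrl.pinch_z)
E
```

```text
pics
scene {'fx': 545.3343, 'fy': 545.3343, 'cx': 280.2565, 'cy': 206.1659, 'origin': [1.5762, 0.0659, 1.0969], 'rotation': [-0.2476, 0.6015, 0.6986, -0.2982]}
top {'fx': 408.9119, 'fy': 408.9119, 'cx': 283.7706, 'cy': 208.4652, 'origin': [0.3602, -0.091, 1.2565], 'rotation': [-0.0517, 0.711, -0.6993, 0.0523]}
wrist {'fx': 325.1923, 'fy': 325.1923, 'cx': 278.8215, 'cy': 207.2625, 'tool_from_camera': [[-0.0009, 0.9539, 0.3, -0.0776], [-0.0004, -0.3, 0.9539, -0.1439], [1.0, 0.0008, 0.0007, 0.0001], [0.0, 0.0, 0.0, 1.0]]}
{'time_s': 0.15, 'q': array([ 9.00714220e-01,  1.81384433e-01,  1.60779659e+00, -2.46930726e-05,
        1.35377835e+00, -2.06287079e-01]), 'dq': array([-0.00022712, -0.00250859, -0.00311285,  0.00021946, -0.00224985,
       -0.00222935]), 'joint_efforts': array([ 1.09579381e-03, -4.45262504e+01, -3.51691604e+01, -2.36710594e-04,
        5.74792677e-03, -1.35561586e-05]), 'eef_pos': array([0.25693656, 0.51392236, 0.23057437]), 'eef_rot': array([-0.68773808,  0.68862043, -0.16270601,  0.1623114 ]), 'wrist_force': array([-0.12809156,  0.28777296,  0.32343653]), 'torque': array([ 0.00572558,  0.01827778, -0.0185495 ]), 'opening': 1.0007818103084127} 0.0187
```

View pics/scene0.png

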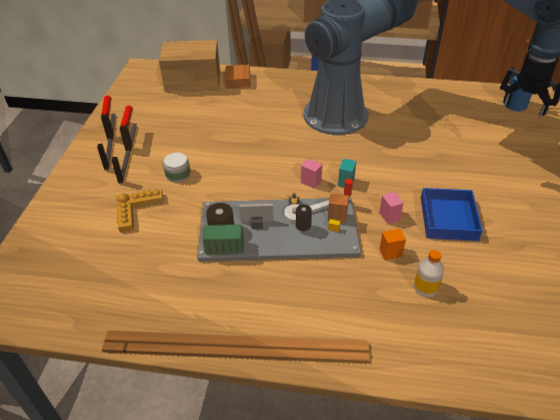

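View pics/top0.png

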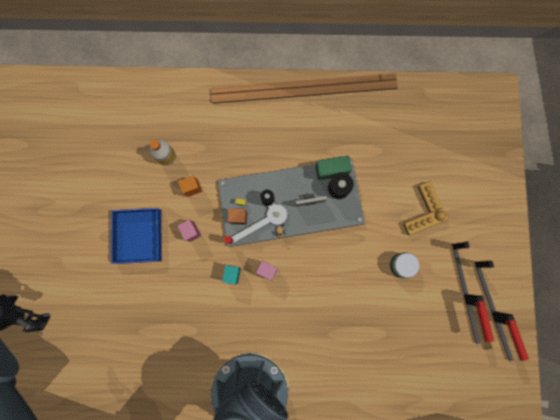

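View pics/wrist0.png

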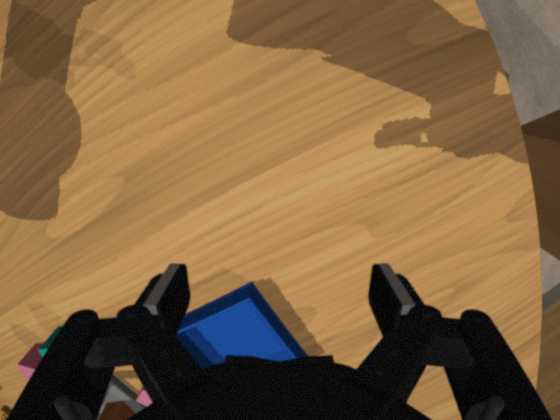

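Candidates for the offcut (scene / top pixels):
- brown block in the gap: (339,208) / (237,216)
- orange block: (392,244) / (190,186)
- pink blocks: (312,173) and (392,207) / (267,270) and (188,231)
- teal block: (347,174) / (231,275)

Only the brown one on the base plate, beside the yellow stop, fits the description. Next I check it in a crop and measure.

```bash
cat > h.py <<'E'
import numpy as np, cv2
from scipy.spatial.transform import Rotation as R
from bench import ctrl
def rot(v):
    v=np.array(v,float)
    return v if v.shape==(3,3) else R.from_quat(v,scalar_first=True).as_matrix()
def cam(n):
    i=ctrl.camera_info(n); return i, rot(i["rotation"]), np.array(i["origin"])
def proj(n,P):
    i,Rm,o=cam(n); p=(np.atleast_2d(P)-o)@Rm
    return np.c_[i["fx"]*p[:,0]/p[:,2]+i["cx"], i["fy"]*p[:,1]/p[:,2]+i["cy"]]
def ray(n,uv):
    i,Rm,o=cam(n); d=Rm@np.array([(uv[0]-i["cx"])/i["fx"],(uv[1]-i["cy"])/i["fy"],1]); return o,d/np.linalg.norm(d)
def atz(n,uv,z):
    o,d=ray(n,uv); return o+d*(z-o[2])/d[2]
def tri(a,b):
    (o1,d1),(o2,d2)=ray("scene",a),ray("top",b)
    s=np.linalg.lstsq(np.c_[d1,-d2],o2-o1,rcond=None)[0]
    p,q=o1+s[0]*d1,o2+s[1]*d2; return (p+q)/2,np.linalg.norm(p-q)
E
python3 - <<'E'
from h import *
S={n:ctrl.camera(n) for n in("scene","top")}
for n in S:
    vis=S[n].copy()
    for k,t in enumerate(["offcut","sander","handle","scrap_tray","tensioner","glue","wax","frame_corner"]):
        for d in ctrl.silhouettes(t,n)[:6]:
            m=d["mask"]; ys,xs=np.nonzero(m)
            print(n,t,round(d["score"],2),np.round(d["bbox"]),"c",xs.mean().round(1),ys.mean().round(1),m.sum(), S[n][m].mean(0).round())
            if d["score"]>.3: np.save(f"m_{n}_{t}_{int(xs.mean())}.npy",m)
print(ctrl.get_obs()["time_s"])
a=cv2.resize(S["scene"][160:270,190:440],(750,330),interpolation=cv2.INTER_CUBIC)
b=cv2.resize(S["top"][140:290,150:370],(396,270)*1,interpolation=cv2.INTER_CUBIC) if 0 else cv2.resize(S["top"][150:260,190:380],(450,260),interpolation=cv2.INTER_CUBIC)
c=np.zeros((590,750,3),np.uint8);c[:330]=a;c[330:,:450]=b
cv2.imwrite("pics/crop1.png",c[:,:,::-1])
E
```

```text
scene offcut 0.97 [298. 158. 321. 187.] c 311.1 173.7 516 [164.  89.  96.]
scene offcut 0.77 [380. 229. 406. 262.] c 392.4 244.5 623 [169.  81.   6.]
scene offcut 0.71 [378. 194. 400. 224.] c 391.0 208.0 562 [166.  88.  99.]
scene offcut 0.65 [331. 194. 348. 223.] c 337.7 207.6 490 [136.  83.  43.]
scene offcut 0.55 [341. 161. 356. 185.] c 345.9 171.5 318 [ 51. 113. 102.]
scene sander 0.95 [200. 177. 364. 260.] c 276.0 230.2 9010 [106. 102.  90.]
scene sander 0.68 [290. 194. 299. 206.] c 294.0 199.6 69 [145. 111.  66.]
scene handle 0.5 [344. 184. 354. 197.] c 348.3 187.3 128 [151.  46.  26.]
scene tensioner 0.84 [283. 179. 357. 234.] c 309.6 210.1 812 [116.  91.  79.]
scene tensioner 0.42 [415. 250. 446. 298.] c 429.2 275.4 980 [156. 121.  73.]
scene glue 0.81 [414. 250. 446. 297.] c 429.5 275.5 962 [157. 121.  72.]
scene wax 0.95 [166. 154. 193. 183.] c 176.7 167.6 661 [141. 135. 116.]
scene frame_corner 0.58 [115. 188. 162. 234.] c 134.5 206.2 1031 [158. 110.  38.]
top offcut 0.87 [225. 266. 238. 283.] c 230.7 274.8 260 [ 55. 138. 129.]
top offcut 0.81 [180. 176. 201. 198.] c 189.5 186.1 350 [150.  92.  40.]
top offcut 0.73 [228. 211. 249. 224.] c 236.7 216.1 307 [136.  92.  61.]
top offcut 0.63 [255. 262. 275. 276.] c 266.3 270.1 212 [174. 122. 140.]
top sander 0.64 [217. 155. 361. 248.] c 291.7 201.2 9103 [104. 107. 101.]
top handle 0.51 [224. 237. 231. 242.] c 228.1 239.7 61 [152.  56.  50.]
top scrap_tray 0.85 [112. 206. 163. 265.] c 135.7 235.5 2805 [ 41.  70. 122.]
top tensioner 0.97 [224. 186. 286. 243.] c 262.8 216.7 831 [139. 133. 131.]
top glue 0.94 [148. 143. 173. 165.] c 161.7 151.8 461 [134. 112.  86.]
top glue 0.41 [226. 210. 246. 224.] c 236.5 216.1 316 [136.  92.  62.]
top wax 0.74 [390. 254. 419. 278.] c 403.6 265.1 660 [147. 146. 144.]
top frame_corner 0.71 [400. 182. 447. 234.] c 426.4 210.8 1014 [144. 111.  61.]
top frame_corner 0.19 [227. 210. 247. 224.] c 236.9 216.2 300 [137.  92.  61.]
1.05
```

View pics/crop1.png

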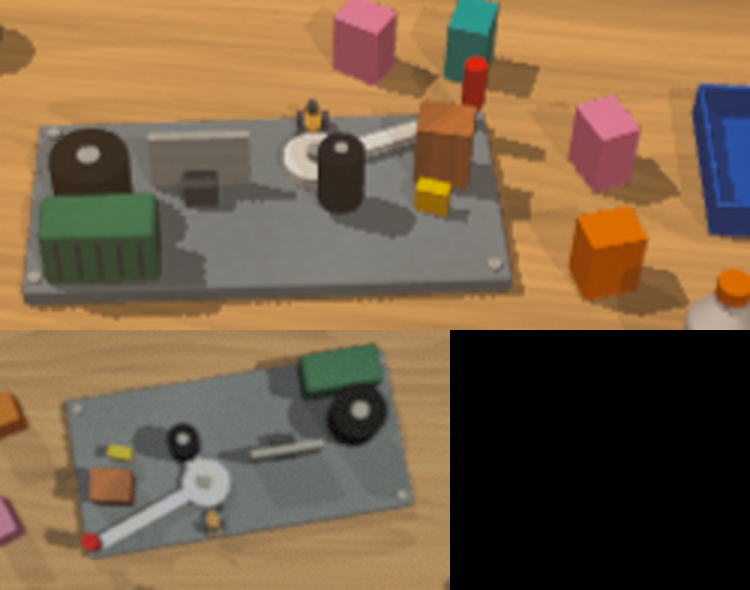

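The brown block at crop (445,145) stands between the arm and the yellow stop, so it is the offcut. Next I fit the sander pose and the offcut from both views.

```bash
cat > fit.py <<'E'
from h import *
from scipy.optimize import least_squares, minimize
def sc(u,v): return (190+u/3,160+v/3)
def tc(u,v): return (190+u/2.368,150+(v-330)/2.364)
a=.35; hx,hy=-.05-.16*np.sin(a), .06+.16*np.cos(a)
F=[("scene",sc(38,127),(-.12,-.2,.02)),("scene",sc(510,285),(.09,.225,.02)),("scene",sc(27,293),(.09,-.2,.02)),
("top",tc(66,403),(.09,.225,.02)),("top",tc(412,504),(-.12,-.2,.02)),("top",tc(83,555),(-.12,.225,.02)),
("scene",sc(341,147),(0,.08,.094)),("top",tc(183,438),(0,.08,.094)),
("scene",sc(434,185),(.005,.162,.05)),("top",tc(120,452),(.005,.162,.05)),
("scene",sc(476,64),(hx,hy,.095)),("top",tc(91,541),(hx,hy,.095)),("top",tc(205,482),(-.05,.06,.036))]
def W(p,P):
    c,s=np.cos(p[2]),np.sin(p[2]); P=np.atleast_2d(P)
    return np.c_[p[0]+c*P[:,0]-s*P[:,1],p[1]+s*P[:,0]+c*P[:,1],P[:,2]]
def res(p): return np.concatenate([proj(n,W(p,P))[0]-uv for n,uv,P in F])
if __name__=="__main__":
    r=least_squares(res,[.42,0,0.1],loss="soft_l1"); p=r.x
    print("sander",p.round(4),np.degrees(p[2])); print(res(p).reshape(-1,2).round(1).tolist())
    print("handle",W(p,(hx,hy,.095)),"pivot",W(p,(-.05,.06,.035)))
    print("tri handle top",tri(sc(476,64),tc(91,541)),"tri idler",tri(sc(341,147),tc(183,438)))
    a=.35-.7; print("handle stop",W(p,(-.05-.16*np.sin(a),.06+.16*np.cos(a),.095)))
    import glob
    ms=np.load(glob.glob("m_scene_offcut_337.npy")[0]); mt=np.load("m_top_offcut_236.npy")
    def box(x,y,z,yaw,h):
        C=np.array([(i*.02,j*.025,k*h) for i in(-1,1) for j in(-1,1) for k in(0,1)]); return W((x,y,yaw),C)+[0,0,z]
    def ren(n,b):
        m=np.zeros((420,560),np.uint8); cv2.fillConvexPoly(m,cv2.convexHull((proj(n,b)*16).round().astype(np.int32)),1,cv2.LINE_8,4); return m>0
    def cost(q):
        b=box(q[0],q[1],q[2],q[3],.07); c=0
        for n,m in(("scene",ms),("top",mt)):
            r=ren(n,b); c-= (r&m).sum()/(r|m).sum()
        return c
    x0=W(p,(-.02,.16,0))[0]; x0=tri((337.7,196),(236.7,216))[0]; print("x0",x0)
    best=min((minimize(cost,[x0[0]+dx,x0[1],.02+dz,p[2]+dy],method="Nelder-Mead",options=dict(initial_simplex=np.array([x0[0]+dx,x0[1],.02+dz,p[2]+dy])+np.vstack([np.zeros(4),np.diag([.01,.01,.01,.1])]))) for dx in(-.005,.005) for dz in(-.01,.01) for dy in(-.15,.0,.15)),key=lambda r:r.fun)
    q=best.x; print("offcut x y z yaw",q.round(4),best.fun)
    c,s=np.cos(p[2]),np.sin(p[2]); d=q[:2]-p[:2]; print("in sander",c*d[0]+s*d[1],-s*d[0]+c*d[1],"dyaw",np.degrees(q[3]-p[2]))
    # tray
    m=np.load("m_top_scrap_tray_135.npy"); cnt=max(cv2.findContours(m.astype(np.uint8),0,2)[0],key=cv2.contourArea)
    bx=cv2.boxPoints(cv2.minAreaRect(cnt)); P=np.array([atz("top",u,.04) for u in bx]); print("tray",P.mean(0).round(3),P.round(3).tolist())
    mu=tri((450,214),(135.7,235.5)); print(mu)
    g=atz("top",(161.7,151.8),.06);print("glue~",g)
E
python3 fit.py
```

```text
sander [ 0.5838 -0.1203  0.1828] 10.476299333657368
[[0.3, -1.3], [1.3, -2.5], [-2.0, -0.3], [-0.9, -1.7], [1.2, -0.4], [1.8, 1.3], [0.1, 0.4], [-0.3, -0.1], [-0.3, -0.1], [-0.4, -0.6], [0.2, -0.4], [-0.8, -0.4], [0.4, -0.2]]
handle [[0.44243501 0.06742997 0.095     ]] pivot [[ 0.52371289 -0.07038841  0.035     ]]
tri handle top (array([0.44143604, 0.06620553, 0.09237181]), np.float64(0.0015564256278828234)) tri idler (array([ 0.56878822, -0.04221257,  0.09484919]), np.float64(0.0003769159824313048))
handle stop [[0.55033318 0.08738155 0.095     ]]
x0 [0.50819375 0.0427719  0.09623573]Traceback (most recent call last):
  File "fit.py", line 33, in <module>
    best=min((minimize(cost,[x0[0]+dx,x0[1],.02+dz,p[2]+dy],method="Nelder-Mead",options=dict(initial_simplex=np.array([x0[0]+dx,x0[1],.02+dz,p[2]+dy])+np.vstack([np.zeros(4),np.diag([.01,.01,.01,.1])]))) for dx in(-.005,.005) for dz in(-.01,.01) for dy in(-.15,.0,.15)),key=lambda r:r.fun)
  File "fit.py", line 33, in <genexpr>
    best=min((minimize(cost,[x0[0]+dx,x0[1],.02+dz,p[2]+dy],method="Nelder-Mead",options=dict(initial_sim
[... 472 characters left out ...]
                     **options)
    fxcc = func(xcc)
    fx = function(np.copy(x), *(wrapper_args + args))
  File "fit.py", line 30, in cost
    r=ren(n,b); c-= (r&m).sum()/(r|m).sum()
  File "fit.py", line 26, in ren
    m=np.zeros((420,560),np.uint8); cv2.fillConvexPoly(m,cv2.convexHull((proj(n,b)*16).round().astype(np.int32)),1,cv2.LINE_8,4); return m>0
                                                                         ~~~~^^^^^
  File "h.py", line 10, in proj
    i,Rm,o=cam(n); p=(np.atleast_2d(P)-o)@Rm
           ~~~^^^
  File "h.py", line 8, in cam
    i=ctrl.camera_info(n); return i, rot(i["rotation"]), np.array(i["origin"])
ValueError: time passes only in moves, steps and waits
```

```bash
sed -i 's/^def cam(n):/import functools\n@functools.cache\ndef cam(n):/' h.py; python3 fit.py
```

```text
sander [ 0.5838 -0.1203  0.1828] 10.476299333657368
[[0.3, -1.3], [1.3, -2.5], [-2.0, -0.3], [-0.9, -1.7], [1.2, -0.4], [1.8, 1.3], [0.1, 0.4], [-0.3, -0.1], [-0.3, -0.1], [-0.4, -0.6], [0.2, -0.4], [-0.8, -0.4], [0.4, -0.2]]
handle [[0.44243501 0.06742997 0.095     ]] pivot [[ 0.52371289 -0.07038841  0.035     ]]
tri handle top (array([0.44143604, 0.06620553, 0.09237181]), np.float64(0.0015564256278828234)) tri idler (array([ 0.56878822, -0.04221257,  0.09484919]), np.float64(0.0003769159824313048))
handle stop [[0.55033318 0.08738155 0.095     ]]
x0 [0.50819375 0.0427719  0.09623573]
offcut x y z yaw [0.5128 0.0456 0.0221 0.0109] -1.7460849942065504
in sander -0.03966323192842532 0.17605031553721195 dyaw -9.852948063172052
tray [0.454 0.35  0.04 ] [[0.533, 0.436, 0.04], [0.54, 0.28, 0.04], [0.375, 0.265, 0.04], [0.368, 0.418, 0.04]]
(array([0.45349997, 0.35492154, 0.01831311]), np.float64(0.003110315697728043))
glue~ [0.70422499 0.28065422 0.06      ]
```

```bash
python3 - <<'E'
from h import *
o=ctrl.get_obs(); M=rot(o["eef_rot"]); print(M.round(3)); 
print("jaw yaw deg",np.degrees(np.arctan2(M[1,2],M[0,2])), "block y axis deg", 90+np.degrees(.0109),"..",90+10.5)
E
```

```text
[[ 0.894  0.     0.447]
 [-0.447  0.     0.894]
 [ 0.    -1.     0.   ]]
jaw yaw deg 63.42567758360982 block y axis deg 90.6245239966926 .. 100.5
```

```bash
python3 -m pendant '[0.0255,-0.0468,0,0,0,3.2,0.0854, 0.0255,-0.0468,0,0,0,3.2,0.0854, 0.0255,-0.0468,0,0,0,3.2,0.0854, 0.0255,-0.0468,0,0,0,3.2,0.0854, 0.0255,-0.0468,0,0,0,3.2,0.0854, 0.0255,-0.0468,0,0,0,3.2,0.0854, 0.0255,-0.0468,0,0,0,3.2,0.0854, 0.0255,-0.0468,0,0,0,3.2,0.0854, 0.0255,-0.0468,0,0,0,3.2,0.0854, 0.0255,-0.0468,0,0,0,3.2,0.0854]'
python3 - <<'E'
from h import *
o=ctrl.get_obs(); M=rot(o["eef_rot"]); print(o["eef_pos"],np.degrees(np.arctan2(M[1,2],M[0,2])))
im=ctrl.camera("wrist"); cv2.imwrite("pics/w1.png",im[:,:,::-1])
i=ctrl.camera_info("wrist"); T=np.array(i["tool_from_camera"])
def wproj(P):
    pc=np.linalg.inv(T)@np.r_[M.T@(np.array(P)-o["eef_pos"]),1]; pc=pc[:3]
    th=np.arccos(pc[2]/np.linalg.norm(pc)); r=th*i["fx"]; d=pc[:2]/np.linalg.norm(pc[:2]); return np.array([i["cx"],i["cy"]])+r*d
from fit import W
for yaw,col in((.0109,(255,0,0)),(.183,(0,255,0))):
    C=W((.5128,.0456,yaw),[(a,b,.09) for a,b in((-.02,-.025),(.02,-.025),(.02,.025),(-.02,.025))])
    cv2.polylines(im,[np.array([wproj(c) for c in C]).round().astype(np.int32)],True,col,1)
a=.35; H=W((.5838,-.1203,.1828),[(-.05-.16*np.sin(a),.06+.16*np.cos(a),.095)])[0]
cv2.circle(im,tuple(wproj(H).round().astype(int).tolist()),4,(255,255,0),1)
for d in ctrl.silhouettes("offcut","wrist"): print(d["score"],d["bbox"])
cv2.imwrite("pics/w1o.png",im[:,:,::-1]); print(ctrl.get_obs()["time_s"])
E
```

```text
time_s: 2.3
eef_pos: [0.5129, 0.0446, 0.2316]
eef_rot: [0.706, -0.706, -0.034, 0.034]
wrist_force: [0.4, 1.4, 0.1]
opening: 0.999
[0.51293993 0.04458248 0.23156231] 95.51964536061784
0.97 [282.1, 1.5, 340.4, 53.4]
0.93 [250.2, 156.3, 307.2, 217.1]
0.76 [169.4, 0.0, 241.6, 55.3]
0.71 [381.4, 129.4, 446.6, 190.3]
0.66 [366.9, 233.4, 423.9, 288.8]
2.4
```

View pics/w1o.png

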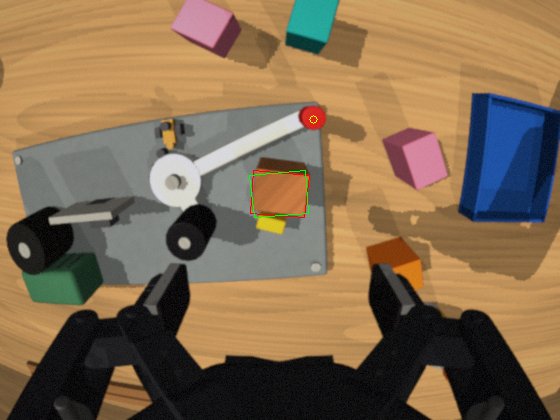

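The wrist overlay matches the block's top at (279,193) and the handle at (313,118), so the 90 mm top height is confirmed. Now I descend, with the jaws closing along the sander's y.

```bash
python3 -m pendant '[0,0.001,-0.05,0,0,0,0.0854, 0,0,-0.05,0,0,0,0.0854, 0,0,-0.05,0,0,0,0.0854, 0,0,-0.035,0,0,0,0.0854, 0,0,0,0,0,0,0.0854]'
python3 -m pendant '[0,0,0,0,0,0,0.03, 0,0,0,0,0,0,0.03, 0,0,0,0,0,0,0.03, 0,0,0,0,0,0,0.03, 0,0,0,0,0,0,0.03]'
python3 - <<'E'
from h import *
im=ctrl.camera("wrist"); cv2.imwrite("pics/w2.png",im[:,:,::-1])
E
```

```text
time_s: 3.02
eef_pos: [0.5093, 0.0482, 0.0438]
eef_rot: [0.707, -0.706, -0.031, 0.036]
wrist_force: [-0.2, 0.2, 0.8]
opening: 1.002
time_s: 3.65
eef_pos: [0.5143, 0.0472, 0.0488]
eef_rot: [-0.706, 0.707, 0.035, -0.032]
wrist_force: [-0.4, -0.6, 7.2]
opening: 0.598
```

View pics/w2.png

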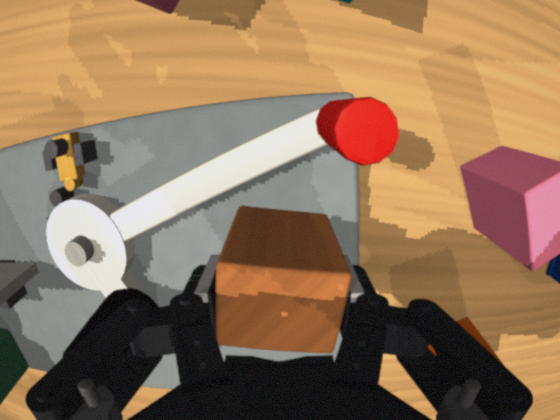

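```bash
python3 -m pendant '[0,0,0.03,0,0,0,0.03, 0,0,0.05,0,0,0,0.03, 0,0,0.04,0,0,0,0.03, -0.008,0.042,0,0,0,0,0.03, -0.01,0.05,0,0,0,0,0.03, -0.01,0.05,0,0,0,0,0.03, -0.01,0.05,0,0,0,0,0.03, -0.01,0.05,0,0,0,0,0.03, -0.009,0.045,0,0,0,0,0.03, -0.003,0.016,0,0,0,0,0.03, 0,0,0,0,0,0,0.03]'
python3 - <<'E'
from h import *
o=ctrl.get_obs(); print(o["eef_pos"],rot(o["eef_rot"]).round(3))
im=ctrl.camera("wrist"); cv2.imwrite("pics/w3.png",im[:,:,::-1])
im=ctrl.camera("scene"); cv2.imwrite("pics/s3.png",cv2.resize(im[130:310,180:500],(800,450))[:,:,::-1])
E
```

```text
time_s: 5.08
eef_pos: [0.4521, 0.3508, 0.1668]
eef_rot: [-0.706, 0.706, 0.034, -0.034]
wrist_force: [-0.2, 0.0, -1.3]
opening: 0.594
[0.45212602 0.35078087 0.16683011] [[ 0.995  0.001 -0.096]
 [ 0.096  0.     0.995]
 [ 0.001 -1.    -0.   ]]
```

View pics/w3.png

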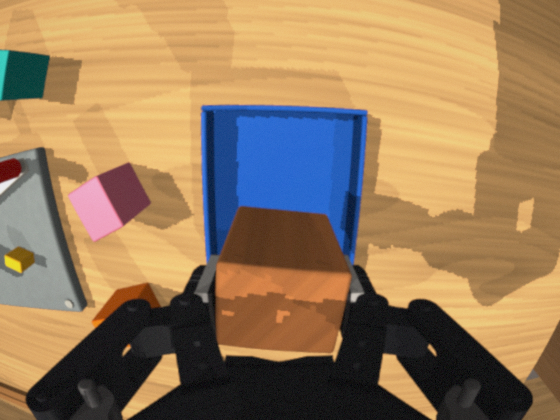

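View pics/s3.png

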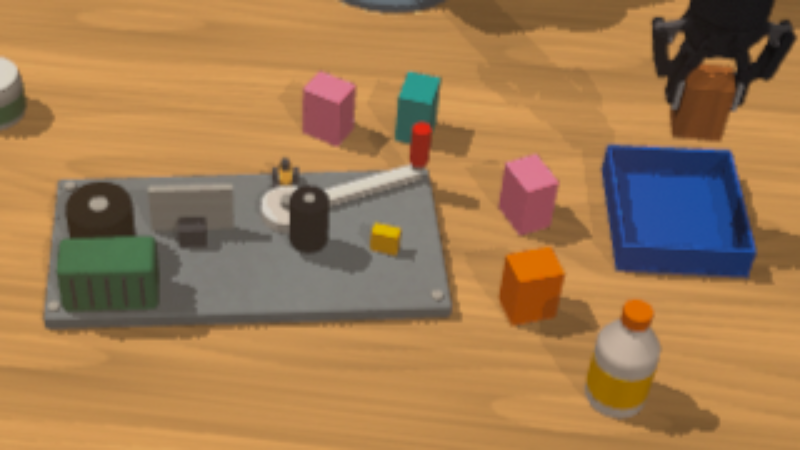

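```bash
python3 -m pendant '[0.001,0.001,-0.045,0,0,0,0.03, 0,0,-0.045,0,0,0,0.03, 0,0,-0.028,0,0,0,0.03, 0,0,-0.012,0,0,0,0.03, 0,0,0,0,0,0,0.03]'
```

```text
time_s: 5.8
eef_pos: [0.4537, 0.3504, 0.0364]
eef_rot: [-0.706, 0.706, 0.033, -0.033]
wrist_force: [-0.5, -0.5, 0.2]
opening: 0.599
```

```bash
python3 -m pendant '[0,0,0,0,0,0,0.066, 0,0,0,0,0,0,0.066, 0,0,0,0,0,0,0.066, 0,0,0.03,0,0,0,0.066, 0,0,0.06,0,0,0,0.066, 0,0,0.06,0,0,0,0.066, 0,0,0,0,0,0,0.066]'
python3 - <<'E'
from h import *
o=ctrl.get_obs(); print(o["eef_pos"],o["q"].round(3),o["opening"])
for n in("scene","top"):
    im=ctrl.camera(n); cv2.imwrite(f"pics/{n}4.png",(im if n=="top" else cv2.resize(im[130:310,180:500],(800,450)))[:,:,::-1])
im=ctrl.camera("wrist"); cv2.imwrite("pics/w4.png",im[:,:,::-1])
print("teal",atz("top",(231,275),.07),"handle from top",atz("top",(228.4,239.3),.095))
E
```

```text
time_s: 6.68
eef_pos: [0.4566, 0.3532, 0.193]
eef_rot: [0.708, -0.705, -0.038, 0.03]
wrist_force: [0.6, -0.2, -0.6]
opening: 0.773
[0.45663445 0.3532182  0.19304308] [ 0.453  0.214  1.648 -0.     1.267 -1.213] 0.7727811647948802
teal [0.34091333 0.05736571 0.07      ] handle from top [0.44120327 0.06514979 0.095     ]
```

View pics/scene4.png

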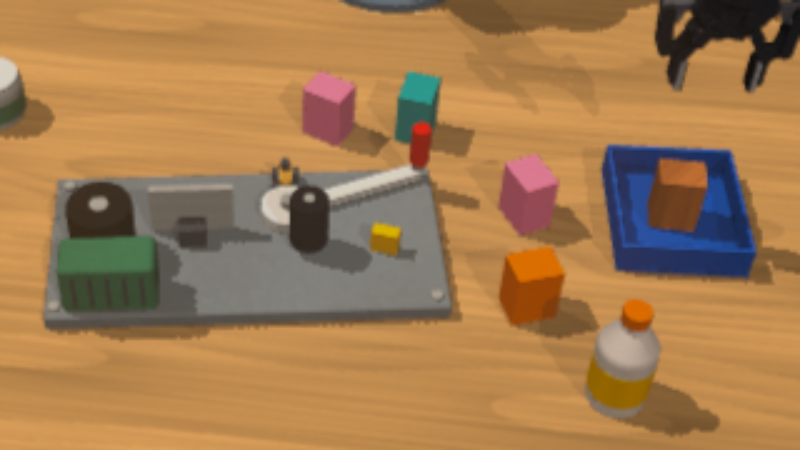

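View pics/w4.png

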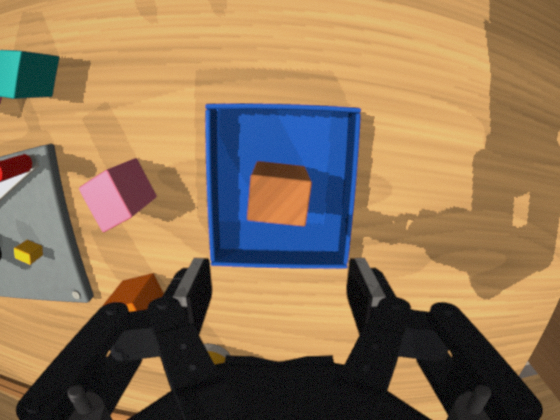

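The offcut rests in the tray at w4 (279,195). Now over to the handle, turning the jaws along its tangent.

```bash
python3 -m pendant '[-0.001,-0.035,0,0,0,-9,0.05, -0.002,-0.042,0,0,0,-9,0.05, -0.002,-0.042,0,0,0,-9.5,0.05, -0.002,-0.042,0,0,0,-9.5,0.05, -0.002,-0.042,0,0,0,-9.5,0.05, -0.002,-0.042,0,0,0,-9.5,0.05, -0.002,-0.042,0,0,0,-9,0.05, 0,0,0,0,0,0,0.05, 0,0,0,0,0,0,0.05]'
cat > wl.py <<'E'
from h import *
import sys
from fit import W
o=ctrl.get_obs(); M=rot(o["eef_rot"]); print(o["eef_pos"],"yaw",np.degrees(np.arctan2(M[1,2],M[0,2])),o["opening"])
im=ctrl.camera("wrist")
i=ctrl.camera_info("wrist"); T=np.array(i["tool_from_camera"])
def wproj(P):
    pc=(np.linalg.inv(T)@np.r_[M.T@(np.array(P)-o["eef_pos"]),1])[:3]
    r=np.arctan2(np.linalg.norm(pc[:2]),pc[2])*i["fx"]; return np.array([i["cx"],i["cy"]])+r*pc[:2]/np.linalg.norm(pc[:2])
def wray(uv):
    d=np.array(uv)-[i["cx"],i["cy"]]; r=np.linalg.norm(d); th=r/i["fx"]; c=np.r_[d/r*np.sin(th),np.cos(th)]
    return o["eef_pos"]+M@T[:3,3], M@T[:3,:3]@c
def watz(uv,z):
    a,d=wray(uv); return a+d*(z-a[2])/d[2]
if __name__=="__main__":
    for d in ctrl.silhouettes("handle","wrist")[:2]:
        ys,xs=np.nonzero(d["mask"]); print(d["score"],d["bbox"])
    for q in (0,.35,.7):
        a=.35-q; H=W((.5838,-.1203,.1828),[(-.05-.16*np.sin(a),.06+.16*np.cos(a),.095)])[0]
        print(q,H.round(4))
        cv2.circle(im,tuple(wproj(H).round().astype(int).tolist()),4,(255,255,0),1)
    cv2.imwrite(sys.argv[1],im[:,:,::-1])
E
python3 wl.py pics/w5.png
```

```text
time_s: 7.95
eef_pos: [0.4394, 0.0647, 0.1851]
eef_rot: [-0.614, 0.614, -0.352, 0.35]
wrist_force: [-0.6, 0.3, 0.0]
opening: 0.583
[0.43943864 0.06466924 0.18510729] yaw 30.472553863412926 0.5827756925798958
0.65 [268.1, 182.1, 297.4, 223.7]
0 [0.4425 0.0674 0.095 ]
0.35 [0.4946 0.0869 0.095 ]
0.7 [0.5504 0.0874 0.095 ]
```

View pics/w5.png

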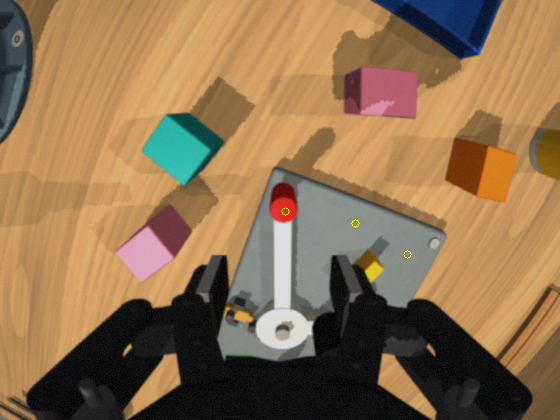

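```bash
python3 -m pendant '[0.001,0.002,-0.05,0,0,0,0.05, 0,0,-0.05,0,0,0,0.05, 0,0,-0.03,0,0,0,0.05, 0,0,0,0,0,0,0.05, 0,0,0,0,0,0,0.05]'; python3 wl.py pics/w6.png
```

```text
time_s: 8.68
eef_pos: [0.442, 0.0668, 0.0573]
eef_rot: [0.614, -0.614, 0.35, -0.351]
wrist_force: [-0.6, -1.0, 0.5]
opening: 0.586
[0.44204033 0.06680722 0.05726405] yaw 30.512599465484584 0.5861501034411709
0.75 [249.6, 237.6, 306.2, 333.2]
0 [0.4425 0.0674 0.095 ]
0.35 [0.4946 0.0869 0.095 ]
0.7 [0.5504 0.0874 0.095 ]
```

View pics/w6.png

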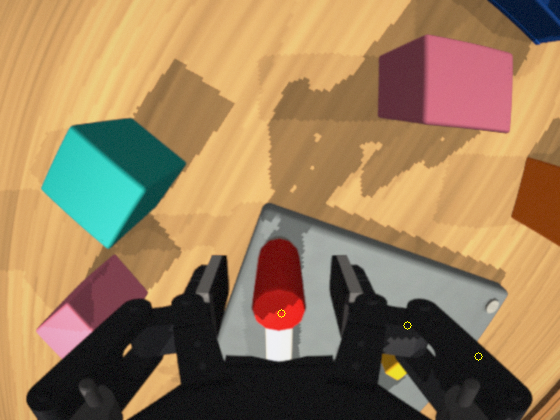

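```bash
python3 -m pendant '[0,0,0,0,0,0,0.024, 0,0,0,0,0,0,0.024, 0,0,0,0,0,0,0.024, 0,0,0,0,0,0,0.024]'; python3 - <<'E'
import numpy as np
q=np.arange(0,.78,.07); a=np.pi/2+.1828+.35-q
P=np.c_[.5237+.16*np.cos(a),-.0704+.16*np.sin(a)]; print(np.c_[q[1:],np.diff(P,axis=0)*1000].round(1)); print(P.round(4)[[0,5,10]])
E
```

```text
time_s: 9.28
eef_pos: [0.4413, 0.0662, 0.0564]
eef_rot: [0.614, -0.614, 0.351, -0.351]
wrist_force: [0.1, 0.1, -0.1]
opening: 0.284
[[ 0.1  9.8  5.3]
 [ 0.1 10.2  4.6]
 [ 0.2 10.5  3.9]
 [ 0.3 10.7  3.2]
 [ 0.4 10.9  2.4]
 [ 0.4 11.1  1.6]
 [ 0.5 11.2  0.9]
 [ 0.6 11.2  0.1]
 [ 0.6 11.2 -0.7]
 [ 0.7 11.1 -1.5]
 [ 0.8 11.  -2.2]]
[[0.4424 0.0674]
 [0.4946 0.0869]
 [0.5503 0.0874]]
```

```bash
python3 -m pendant '[0.0098,0.0053,0,0,0,-4,0.024, 0.0102,0.0046,0,0,0,-4,0.024, 0.0105,0.0039,0,0,0,-4,0.024, 0.0107,0.0032,0,0,0,-4,0.024, 0.0109,0.0024,0,0,0,-4,0.024, 0,0,0,0,0,0,0.024]'; python3 wl.py pics/w7.png
```

```text
time_s: 10.02
eef_pos: [0.4915, 0.0857, 0.0556]
eef_rot: [-0.542, 0.544, -0.454, 0.451]
wrist_force: [-7.2, -1.8, 5.0]
opening: 0.281
[0.49150397 0.08573696 0.05563719] yaw 10.407368754946926 0.28144453882543613
0.58 [248.2, 239.4, 302.4, 335.1]
0 [0.4425 0.0674 0.095 ]
0.35 [0.4946 0.0869 0.095 ]
0.7 [0.5504 0.0874 0.095 ]
```

View pics/w7.png

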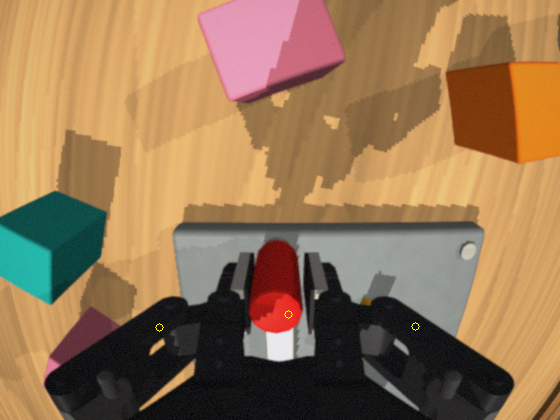

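```bash
python3 -m pendant '[0.0111,0.0016,0,0,0,-4,0.024, 0.0112,0.0009,0,0,0,-4,0.024, 0.0112,0.0001,0,0,0,-4,0.024, 0.0112,-0.0007,0,0,0,-4,0.024, 0.009,-0.001,0,0,0,-4,0.024, 0,0,0,0,0,0,0.024, 0,0,0,0,0,0,0.024]'; python3 wl.py pics/w8.png; python3 - <<'E'
from h import *
for n in("scene","top"):
    im=ctrl.camera(n); cv2.imwrite(f"pics/{n}8.png",cv2.resize(im[130:310,180:500] if n=="scene" else im[150:260,180:370],(800,450))[:,:,::-1])
E
```

```text
time_s: 11.0
eef_pos: [0.5439, 0.0871, 0.0553]
eef_rot: [0.455, -0.458, 0.542, -0.538]
wrist_force: [-9.4, 1.7, 6.0]
opening: 0.281
[0.54389403 0.08713982 0.05530113] yaw -9.55191034402943 0.2810363231095593
0.64 [249.6, 237.3, 301.1, 333.8]
0 [0.4425 0.0674 0.095 ]
0.35 [0.4946 0.0869 0.095 ]
0.7 [0.5504 0.0874 0.095 ]
```

View pics/w8.png

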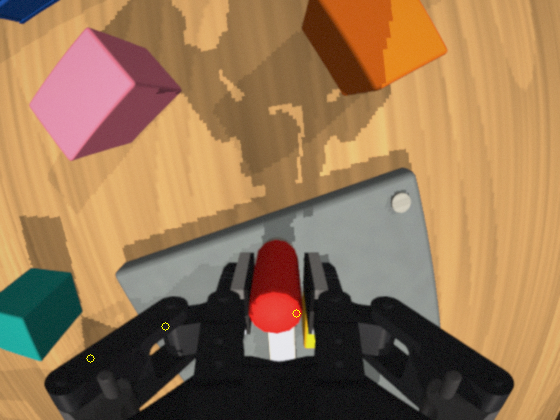

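View pics/scene8.png

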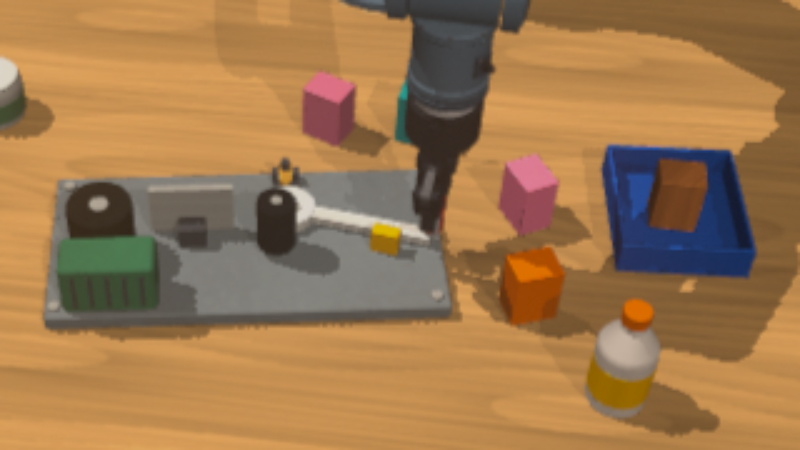

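View pics/top8.png

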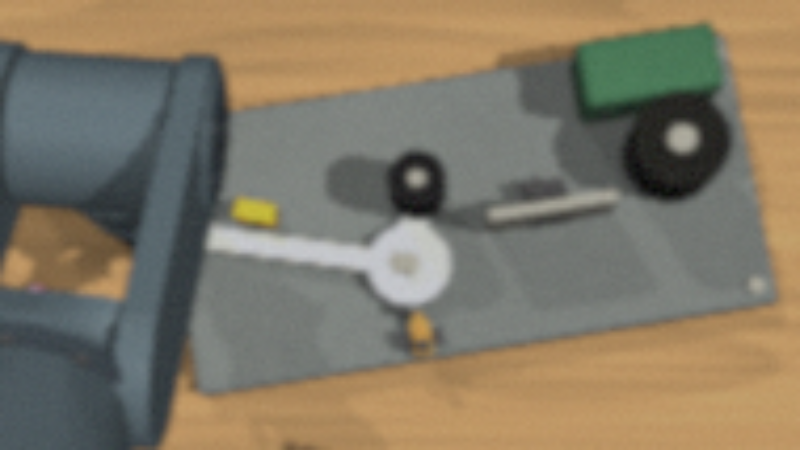

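Still about 6–7 mm short of the stop, and no contact spike yet. Pushing on in small steps.

```bash
python3 -m pendant '[0.003,-0.0004,0,0,0,-1,0.024, 0.002,-0.0003,0,0,0,0,0.024, 0,0,0,0,0,0,0.024, 0,0,0,0,0,0,0.024]'
```

```text
time_s: 11.7
eef_pos: [0.5487, 0.0866, 0.0553]
eef_rot: [0.45, -0.454, 0.546, -0.542]
wrist_force: [-9.0, 1.2, 5.8]
opening: 0.285
```

```bash
python3 -m pendant '[0.002,-0.0003,0,0,0,0,0.024, 0,0,0,0,0,0,0.024, 0,0,0,0,0,0,0.024]'
```

```text
time_s: 12.08
eef_pos: [0.5507, 0.0863, 0.0553]
eef_rot: [0.45, -0.454, 0.546, -0.542]
wrist_force: [-9.4, 1.7, 6.2]
opening: 0.28
```

Not at the stop yet, as the force is unchanged. Another 1.5 mm at a time.

```bash
python3 -m pendant '[0.0015,-0.0003,0,0,0,0,0.024, 0,0,0,0,0,0,0.024, 0,0,0,0,0,0,0.024]'
```

```text
time_s: 12.45
eef_pos: [0.5509, 0.0863, 0.0551]
eef_rot: [0.449, -0.454, 0.546, -0.541]
wrist_force: [-13.6, 2.7, 9.2]
opening: 0.281
```

```bash
python3 -m pendant '[0.001,-0.0002,0,0,0,0,0.024, 0,0,0,0,0,0,0.024]'; python3 wl.py pics/w9.png; python3 - <<'E'
from h import *
im=ctrl.camera("top"); cv2.imwrite("pics/top9.png",cv2.resize(im[180:230,220:300],(800,500),interpolation=cv2.INTER_CUBIC)[:,:,::-1])
E
```

```text
time_s: 12.7
eef_pos: [0.5511, 0.0863, 0.055]
eef_rot: [0.449, -0.455, 0.547, -0.541]
wrist_force: [-16.9, 3.2, 11.7]
opening: 0.285
[0.55110155 0.08629233 0.05503903] yaw -10.532632769326392 0.28519890311341434
0.77 [245.9, 239.1, 302.6, 337.6]
0 [0.4425 0.0674 0.095 ]
0.35 [0.4946 0.0869 0.095 ]
0.7 [0.5504 0.0874 0.095 ]
```

View pics/top9.png

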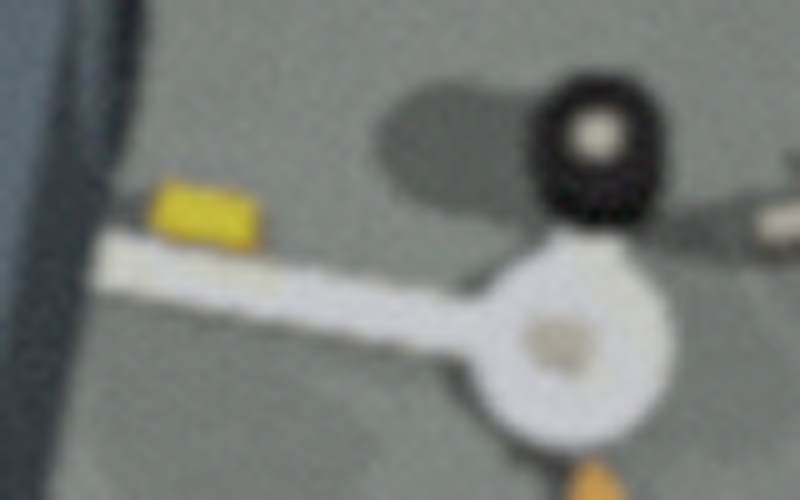

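View pics/w9.png

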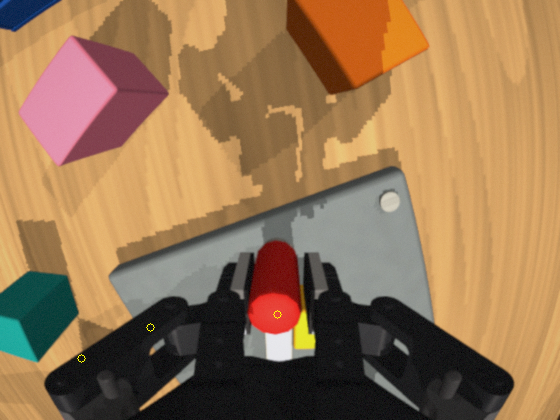

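The top view shows the arm against the yellow stop (205,215). The push rose from 9 to 17 N while the tool stood still, so the stop is reached. One settling row and a last check of the tray and bystanders.

```bash
python3 -m pendant '[0,0,0,0,0,0,0.024, 0,0,0,0,0,0,0.024]'; python3 - <<'E'
from h import *
im=ctrl.camera("scene"); cv2.imwrite("pics/s10.png",im[:,:,::-1])
E
```

```text
time_s: 13.1
eef_pos: [0.5511, 0.0863, 0.055]
eef_rot: [0.449, -0.455, 0.547, -0.541]
wrist_force: [-16.7, 2.9, 12.1]
opening: 0.284
```

View pics/s10.png

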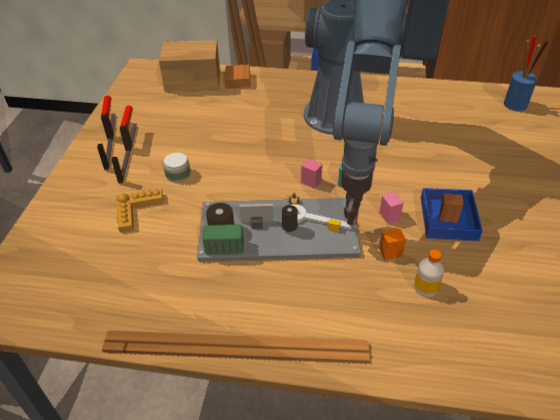

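The offcut is in the tray (451,208). The glue (429,275), wax (177,167) and frame corner (135,206) are unmoved, and the arm is on the stop. Handing in.

```bash
python3 -c "
from bench import ctrl
print(ctrl.hand_in())"
```

```text
the job is handed in; nothing more can be done
None
```

I took the brown offcut out of the gap and left it in the blue scrap tray. I then pushed the tensioner arm by its red handle, past the click range and back to the yellow stop. The job was handed in at about 13 s with the arm still held there.

- **Arm at the stop:** the push rose from about 9 N to 17 N over the last small steps while the tool stood still. The tool's final position is within 1.5 mm of the computed 0.70 rad handle position, and the top view shows the bar touching the stop. I did not observe the pawl click directly; I inferred it from the arm angle.
- **Grip on the handle:** the fingers sit closely around the handle and push it, rather than clamping it.
- **Offcut:** it stands upright in the tray, not on its side.
- **Left alone:** the glue bottle, the wax tin and the frame corner look unmoved in the last scene picture.
- **Disagreements:** the first fit gave the offcut's turn about 10° off the sander's, and the wrist view could not settle it. I gripped halfway between the two and the grasp held. The last wrist force also showed about 12 N upwards, well under the limits; I did not trace its cause.

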